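# Raise the guard bar and push the board carrier home

### The job

At the loading station, push the counterweighted guard bar up past its balance point so that it stays raised by itself, then push the board carrier along its lane, under the raised bar, until it is fully home against the end stop. Only push: do not lift or tip the carrier, and leave the jar, the weight and the cup where they stand. Finish clear of everything.

Things in the scene. Friction and masses are not known exactly. Their poses are not given: they have to be found in the camera images.
- station: Fixed steel station, turned up to 0.25 rad. Origin on the bench top (z = 0), on the lane's centre line below the closed bar; x runs along the lane away from the robot, y left, z up. Lane: floor plate 6 mm thick, x -190 to +130 mm, rails 24 mm high, 77 mm apart, 110 mm over all. Pivot block: y 100 to 210 mm, x within 45 mm, 124 mm high. Rest post for the bar: y -55 to -46 mm, 89 mm high.
- stop (a point): Middle of the end stop's face towards the carrier, at x = 120, y = 0, z = 31 mm of the station's frame. The stop is a white block across the lane's far end, 56 mm high, with short terminal posts on top up to 68 mm.
- pivot (a point): The guard bar's hinge axis, at x = 0, y = 130, z = 100 mm of the station's frame. The axis runs along the station's x, so the bar swings in the upright plane across the lane.
- guard_bar (a joint): Bar angle, rad. 0: closed, level across the lane, pointing from the pivot to station -y, blocking the carrier; grows as the free end rises; stopped at 2.1, past upright, leaning away from the lane. Balance is at about 0.84 rad: let go below it, the bar falls shut; well above it (1.05), it goes on by itself, damped, in 1 to 3 s to the stop and stays. Lifting near the free end takes 1 to 3 N.
- bar_end (a point): On the underside of the aluminium bar (16 mm wide along station x, 20 mm high, centred on the hinge axis, ends 305 mm from it), 280 mm from the axis, mid-width: a good place to push. Closed, it is 90 mm above the bench and 150 mm right (-y) of the lane's centre line, with only bench top below it. Moves with the bar.
- counterweight (a point): Centre of the dark cylindrical counterweight on the bar, 56 mm across, 50 mm long along station x. Closed, it lies 35 mm beyond the hinge (station +y) and 50 mm above it; it goes over and outwards, away from the lane, as the bar rises.
- carrier: Loose carrier of upright green circuit boards, 0.4 to 0.9 kg, in the lane on the robot's side of the bar; it slides along the lane. Origin: centre of its underside, x along the lane. Tray 110 mm long (x), 70 mm wide, 12 mm high; at each end an upright aluminium plate 66 mm wide, its top 112 mm above the underside. Fully home, its origin is at x = 65 mm in the station's frame.
- push_plate (a point): On the carrier's rear plate: middle of the outer face towards the robot, 60 mm above the carrier's underside (carrier x = -55 mm). The place to push, along station +x, at mid-width.
- jar: Bystander: closed jar, 52 mm across, 75 mm high; origin at the centre of its underside.
- weight: Bystander: knobbed steel calibration weight, 44 mm across, 68 mm high; origin at the centre of its underside.
- cup: Bystander: grey plastic cup, 68 mm across, 75 mm high; origin at the centre of its underside.
Things that resemble listed ones, but are neither listed nor needed, are in the scene too. There is more than one size of the carrier; the job needs the largest.

How it is judged:
On the way, in this order (a step that is already met when the one before it is completed fails the run):
1. the guard bar is up at its raised stop and stays there without being touched (value of joint guard_bar above 1.95 rad and contact force between guard_bar and the arm below 0.1 N and contact force between guard_bar and the fingers below 0.1 N), for 0.3 s.
2. the carrier is home against the end stop (x of carrier in the frame of station above 0.06 m), for 0.2 s.
At the end, for the whole second after the job is handed in: The guard bar rests raised (joint above 1.95 rad) by itself and the carrier stands flat in the lane, at rest, its front within 5 mm of the end stop (value of joint guard_bar above 1.95 rad and x of carrier in the frame of station above 0.06 m and z of carrier in the frame of station below 0.01 m and angle between carrier's own z axis and vertical below 0.06 rad and linear speed of carrier below 0.02 m/s); the robot touches nothing.
It fails at once if the carrier is lifted more than 12 mm off the lane floor (z of carrier in the frame of station above 0.018 m).
It fails at once if the carrier is tipped by more than 0.2 rad (angle between carrier's own z axis and vertical above 0.2 rad).
It fails at once if the jar is moved by more than 20 mm or knocked over (distance of jar from where it was at the start of the episode above 0.02 m or angle between jar's own z axis and vertical above 0.4 rad).
It fails at once if the weight is moved by more than 20 mm or knocked over (distance of weight from where it was at the start of the episode above 0.02 m or angle between weight's own z axis and vertical above 0.4 rad).
It fails at once if the cup is moved by more than 20 mm or knocked over (distance of cup from where it was at the start of the episode above 0.02 m or angle between cup's own z axis and vertical above 0.4 rad).
It also fails if it takes over 54 s, if anything falls off the work surface, if the arm or the gripper's body presses on something with over 40 N, if the wrist force passes 120 N, or if a joint passes its speed limit or range.

### The arm

A 6-joint arm with a two-finger parallel gripper is mounted at the origin on the work surface. World frame = base frame: x ahead of the robot, y to its left, z up, the work surface at z = 0. Lengths are in m, angles in rad, forces in N, time in s.
With the tool pointing down it reaches from about 0.35 to 0.875 m from the base axis. Payload 4.2 kg.
Tool frame: the origin (TCP) lies on the front face of the gripper's body, between the roots of the fingers; the fingertips stand 70 mm ahead of it and the grasp point (between the pads) lies 51 mm ahead of it; z points along the fingers, y is the direction in which the jaws open and shut (so a half turn about z gives the same grasp; the last joint's range is limited). The gripper opens to 87 mm and grips with 3 to 60 N. Pads are 19 mm wide; open, the fingers measure 117 mm over their backs; the gripper's body (75 mm by 190 mm) begins 51 mm behind the grasp point.
Start: joints at [1.603, 0.385, 0.008, 0, -1.194, -0.259], TCP at [0.141, 0.609, 0.292] pointing down, gripper open.
Joint ranges: [-3.14, 3.14], [-1.21, 2.06], [-1.07, 1.41], [-3.16, 2.05], [-2.99, -0.16], [-3.1, 3.1]. Speed limits (rad/s): [2.79, 2.79, 3.14, 3.14, 3.14, 3.14].

### API

Orientations are given as a rotation vector (axis times angle).
In Python, from station import r gives the robot as it stands.
- The arm moves only by the tool jog_arm, never from a script. Its argument "moves" is a list of rows, each a list of 5 numbers: the shift along the tool's x, y, z in m, then the turn about the tool's z in degrees, then the closure, from 0 (fully open) to 1 (shut). In form: [[x, y, z, yaw, fingers], ...]. A call has exactly 5 rows; each row is the pose to reach, as a shift and turn from the pose commanded when the call began, along the tool's axes at that moment; what a row does not reach only later rows make up. A row lasts 1/12 s, in which the tool goes at most 41.7 mm and 7.16 degrees, less where a joint would pass 70% of its speed; a pose out of reach is approached as far as the arm can. A call with a gripper value outside its range is refused whole. The fingers move at their own pace and stop on an object; "newtons" is the grip in N (left out, the last holds). Time passes only in rows, so rows that repeat a pose let the fingers close, or fill a call up. It gives the time, the measured TCP pose, the force and the opening at its end, in the units of the state.
- r.get_obs(): the state, without advancing time (a new reading comes with each control period).
- r.read_camera(name): name is "side" or "top" or "wrist"; returns the picture (400x640x3 uint8, blue, green, red); there is no depth.
- r.get_calibration(name): a dict with "intrinsics" (3x3 intrinsics, pixels), "world_from_camera" (4x4, takes a point from camera to world coordinates); the wrist camera has in their place "T_tool_cam" (4x4, takes a point from camera to tool coordinates, whose origin is the TCP and whose axes are the flange's). Camera axes: x right, y down, z forward; pixel columns grow to the right and rows downward; lengths in m; the calibration is good to about 2 mm. The wrist camera is an equidistant fisheye: a pixel r from the principal point sees the ray r / f radians off the axis. A picture is of the moment at which its call begins: read the wrist's pose just before it. get_calibration takes no time and is no camera call.
- r.close_job(): hands the job in, once; it reports no verdict.
The state is a dict: "t": time; "qpos": joint angles; "joint_velocities": joint speeds; "joint_torque": joint torques, N m; "tool_pos": TCP position; "eef_rot": TCP orientation; "ft_force": force on the tool from outside, world axes, zero at the start; "torque": the same for the moment, N m; "finger_gap": finger opening in m.
Only numpy, scipy, OpenCV 4.12 (cv2) and the standard library are available. Lean on these libraries where they do the work, as an engineer would, in place of code of your own. Each camera call takes 0.05 s, during which the arm holds its last target.

## Working session

There is one attempt and no reset: what is moved stays moved. The work goes in short steps, Python scripts to look and compute and a tool call to move; the robot and the scene stay as the last step left them, time stands still between calls to the robot, and variables do not carry over. Pictures are saved under pics/ and viewed, and the job is handed in when it is done.

Besides the shell and the picture viewer there is one more tool, called after "Emit:" as name([rows], argument=value, ...), one row to a line, values as JSON. jog_arm: Moves the arm, as the interface text tells. Its arguments: {"type":"object","properties":{"moves":{"type":"array","items":{"type":"array","items":{"type":"number"}}},"newtons":{"type":"number"}},"required":["moves"]}

```bash
mkdir -p pics; ls; python3 - <<'E'
from station import r
import cv2
o=r.get_obs();print(o)
for n in ("side","top"):
    cv2.imwrite(f"pics/{n}0.png",r.read_camera(n)); c=r.get_calibration(n);print(n,c)
o=r.get_obs();cv2.imwrite("pics/wrist0.png",r.read_camera("wrist"));print(r.get_calibration("wrist"))
E
```

```text
pics
{'t': 0.0, 'qpos': array([ 1.60259953e+00,  3.85543957e-01,  6.62203704e-03, -5.33560980e-04,
       -1.19398627e+00, -2.58547269e-01]), 'joint_velocities': array([-0.00142353, -0.00188809,  0.00076143, -0.00187901, -0.00172349,
       -0.00063938]), 'joint_torque': array([ 1.88375279e-04, -3.90665781e+01,  1.87400866e+01,  4.21971425e+00,
        1.09575258e-02, -1.93143769e-04]), 'tool_pos': array([0.14040268, 0.608558  , 0.29116043]), 'eef_rot': array([ 3.11924198e+00, -3.55468742e-01, -2.90693626e-04]), 'ft_force': array([ 0.18174925,  0.80205821, -0.28269699]), 'torque': array([0.06146441, 0.01543907, 0.01150221]), 'finger_gap': 0.08714095078013982}
side {'intrinsics': array([[507.19416135,   0.        , 320.69573192],
       [  0.        , 507.19416135, 203.21772241],
       [  0.        ,   0.        ,   1.        ]]), 'world_from_camera': array([[ 0.73972121, -0.4023374 ,  0.5393859 , -0.04613695],
       [-0.67253645, -0.41520577,  0.61261643, -0.70100438],
       [-0.02252237, -0.81592205, -0.57772308,  0.80660631],
       [ 0.        ,  0.        ,  0.        ,  1.   
[... 372 characters left out ...]
],
       [-2.88321990e-03, -1.29166210e-01, -9.91618766e-01,
         1.15242182e+00],
       [ 0.00000000e+00,  0.00000000e+00,  0.00000000e+00,
         1.00000000e+00]])}
{'intrinsics': array([[309.70691629,   0.        , 322.30550905],
       [  0.        , 309.70691629, 201.52746692],
       [  0.        ,   0.        ,   1.        ]]), 'T_tool_cam': array([[ 1.93215040e-04, -9.59544636e-01, -2.81556484e-01,
         7.61560026e-02],
       [ 9.99999974e-01,  1.52241408e-04,  1.67400188e-04,
         5.54230577e-04],
       [-1.17763397e-04, -2.81556509e-01,  9.59544641e-01,
        -9.36868571e-02],
       [ 0.00000000e+00,  0.00000000e+00,  0.00000000e+00,
         1.00000000e+00]])}
```

View pics/side0.png

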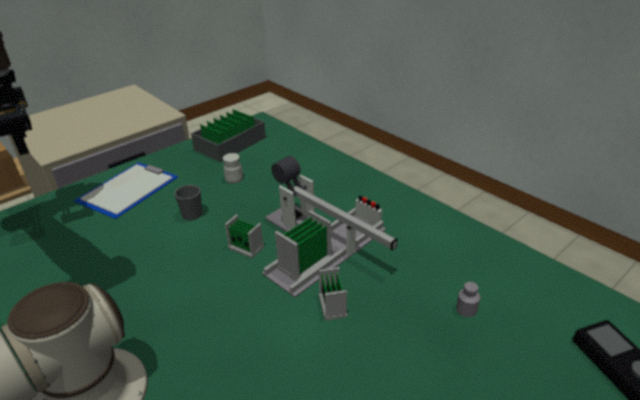

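View pics/top0.png

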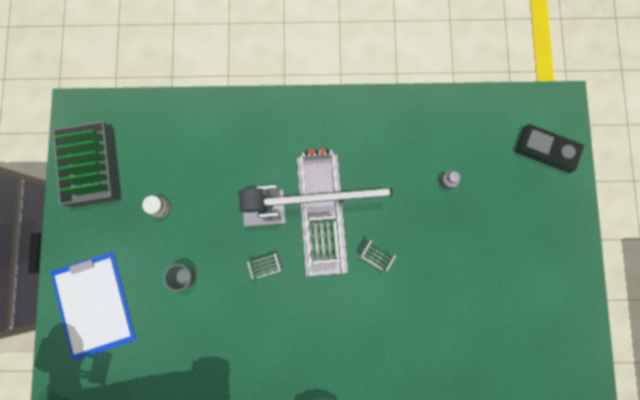

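View pics/wrist0.png

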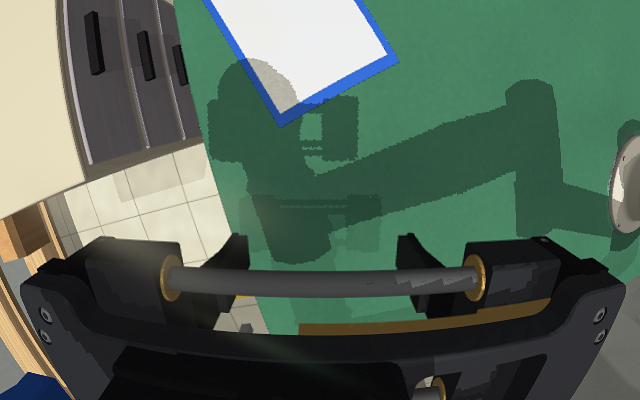

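The top view shows the station at about (320,210), with the large carrier in the lane at about (324,240). Two smaller carriers stand outside the lane at (265,265) and (378,256). The jar is at (153,206), the cup at (178,277) and the weight at (451,179). I'll enlarge crops to get precise corners.

```bash
python3 - <<'E'
import cv2
a=cv2.imread("pics/top0.png")[140:290,230:400];cv2.imwrite("pics/topc.png",cv2.resize(a,None,fx=4,fy=4,interpolation=cv2.INTER_CUBIC)[:600])
a=cv2.imread("pics/side0.png")[145:325,220:410];cv2.imwrite("pics/sidec.png",cv2.resize(a,None,fx=3.3,fy=3.3,interpolation=cv2.INTER_CUBIC))
E
```

```text
(no output)
```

View pics/topc.png

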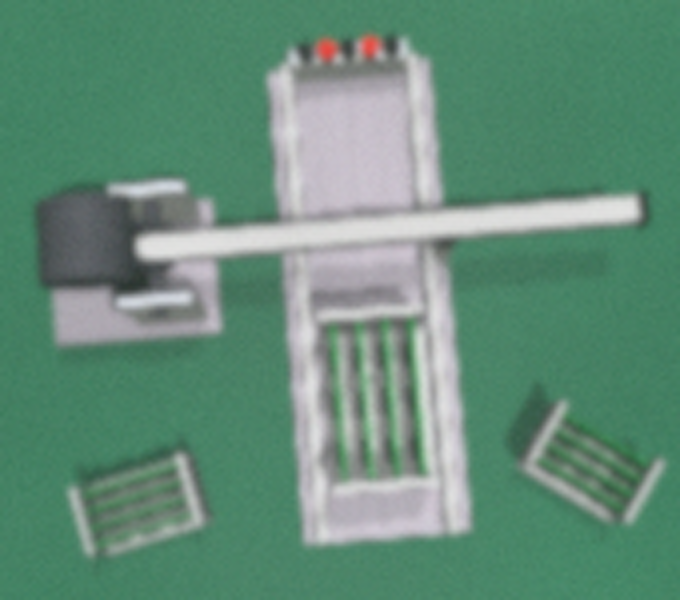

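View pics/sidec.png

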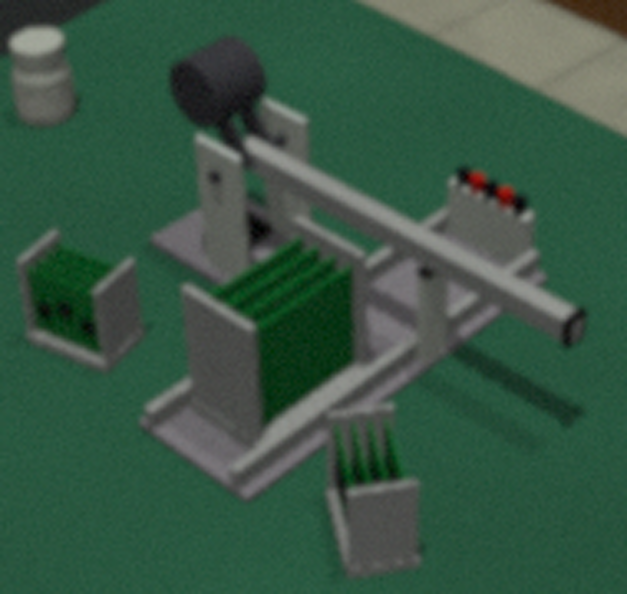

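```bash
cat > h.py <<'E'
import numpy as np, cv2
from station import r
from scipy.optimize import least_squares
from scipy.spatial.transform import Rotation as R
C={n:r.get_calibration(n) for n in("top","side")}
def proj(n,P):
    c=C[n];T=np.linalg.inv(c["world_from_camera"]);p=T[:3,:3]@np.asarray(P)+T[:3,3];q=c["intrinsics"]@p;return q[:2]/q[2]
def ray(n,uv,z):
    c=C[n];T=c["world_from_camera"];d=T[:3,:3]@np.linalg.solve(c["intrinsics"],[*uv,1]);o=T[:3,3];return o+d*(z-o[2])/d[2]
def st(p,P):
    c,s=np.cos(p[2]),np.sin(p[2]);return np.array([p[0]+c*P[0]-s*P[1],p[1]+s*P[0]+c*P[1],P[2]])
E
python3 - <<'E'
from h import *
t=lambda x,y:(230+x/4,140+y/4)
s=lambda x,y:(220+x/3.3,145+y/3.3)
obs=[("top",t(305,545),(-.19,.055,.003)),("top",t(469,531),(-.19,-.055,.003)),
("top",t(270,73),(.13,.055,.027)),("top",t(431,58),(.13,-.055,.027)),
("top",t(647,208),(0,-.175,.105)),
("side",s(143,421),(-.19,.055,.003)),("side",s(247,497),(-.19,-.055,.003)),
("side",s(574,328),(0,-.175,.1))]
f=lambda p:np.concatenate([proj(n,st(p,P))-uv for n,uv,P in obs])
S=least_squares(f,[.55,0,0],loss="soft_l1");print(S.x);print(f(S.x).reshape(-1,2).round(1))
p=S.x
# carrier
co=[("top",t(331,491),(-.053,.033,.112)),("top",t(438,488),(-.053,-.033,.112)),("top",t(318,315),(.053,.033,.112)),("top",t(424,309),(.053,-.033,.112)),
("side",s(185,291),(-.055,.033,.112)),("side",s(257,331),(-.055,-.033,.112))]
g=lambda q:np.concatenate([proj(n,st(p,np.array(st(q,P))+[0,0,.006]))-uv for n,uv,P in co])
S2=least_squares(g,[-.1,0,0]);print(S2.x);print(g(S2.x).reshape(-1,2).round(1))
np.save("p.npy",p)
for n,uv,z in(("jar",(153,205),.075),("cup",(178,274),.075),("weight",(451,176),.068),("decoyL",(265,266),0.02),("decoyR",(378,256),.02)):print(n,ray("top",uv,z).round(3))
print("bar_end",st(p,(0,-.15,.09)),"push",st(p,st(S2.x,(-.055,0,.066))),"stop",st(p,(.12,0,.031)),'pivot',st(p,(0,.13,.1)))
E
```

```text
[ 0.61017722 -0.00361917  0.06484154]
[[-0.3 -0.4]
 [ 0.2 -0.2]
 [-0.8 -2.6]
 [-0.2 -2.1]
 [ 0.1 -0.1]
 [-2.1  1.1]
 [-0.7  1.7]
 [ 0.5  1.2]]
[-0.10360314 -0.0012988   0.01542891]
[[ 0.7 -0.1]
 [ 1.5 -2. ]
 [-0.1 -0.1]
 [ 0.5 -1.2]
 [-1.6 -0.4]
 [-2.2  0.5]]
jar [0.602 0.422 0.075]
cup [0.428 0.354 0.075]
weight [ 0.667 -0.338  0.068]
decoyL [0.444 0.145 0.02 ]
decoyR [ 0.466 -0.151  0.02 ]
bar_end [ 0.61989664 -0.15330394  0.09      ] push [ 0.45205306 -0.01603845  0.066     ] stop [0.72992505 0.00415637 0.031     ] pivot [0.60175373 0.12610764 0.1       ]
```

```bash
cat >> h.py <<'E'
import os
p=np.load("p.npy") if os.path.exists("p.npy") else None
def go(tip,head=None):
    """tip target in station frame (m, fingertip), head=tool x heading in station frame (rad)"""
    o=r.get_obs();M=R.from_rotvec(o["eef_rot"]).as_matrix()
    W=st(p,tip)+[0,0,.07];d=M.T@(W-o["tool_pos"])
    h=np.arctan2(M[1,0],M[0,0]);
    print("t",round(o["t"],2),"tcp",o["tool_pos"].round(4),"F",o["ft_force"].round(1),"tipst",here().round(4),"head_st",round(np.degrees(h-p[2]),1))
    print("tool shift",d.round(4), "yaw", None if head is None else round(-np.degrees(head+p[2]-h),1))
def here():
    o=r.get_obs();M=R.from_rotvec(o["eef_rot"]).as_matrix();w=o["tool_pos"]+M@[0,0,.07]
    c,s=np.cos(p[2]),np.sin(p[2]);d=w-[p[0],p[1],0];return np.array([c*d[0]+s*d[1],-s*d[0]+c*d[1],d[2]])
E
python3 - <<'E'
from h import *
a=cv2.resize(cv2.imread("pics/top0.png")[140:290,230:400],None,fx=4,fy=4,interpolation=2);b=cv2.resize(cv2.imread("pics/side0.png")[145:325,220:410],None,fx=3.3,fy=3.3,interpolation=2)
L=[((x,.165+.028*np.cos(t),.15+.028*np.sin(t)),(0,0,255)) for x in(-.025,.025) for t in np.linspace(0,6.28,24)]
L+=[((x,y,z),(255,0,0)) for x in(-.008,.008) for y in(-.175,.13) for z in (.09,.11)]
L+=[((x,y,.006),(0,255,255)) for x in(-.19,.13) for y in (-.055,.055)]+[((.12,0,.031),(255,0,255))]
L+=[((x,y,z),(0,128,255)) for x in(-.045,.045) for y in(.1,.21) for z in(0,)]
L+=[((-.1585,y,.118),(255,255,0)) for y in(-.033,.033)]
for P,c in L:
    u=(proj("top",st(p,P))-[230,140]+.5)*4-.5;cv2.circle(a,tuple(u.round().astype(int).tolist()),2,c,-1)
    u=(proj("side",st(p,P))-[220,145]+.5)*3.3-.5;cv2.circle(b,tuple(u.round().astype(int).tolist()),2,c,-1)
cv2.imwrite("pics/fa.png",a);cv2.imwrite("pics/fb.png",b)
go((0,.15,.23),np.pi/2)
E
```

```text
t 0.15 tcp [0.1404 0.6087 0.2914] F [-0.1 -0.2  0.2] tipst [-0.4291  0.6413  0.2214] head_st -16.7
tool shift [ 0.5523  0.3472 -0.008 ] yaw -106.7
```

View pics/fa.png

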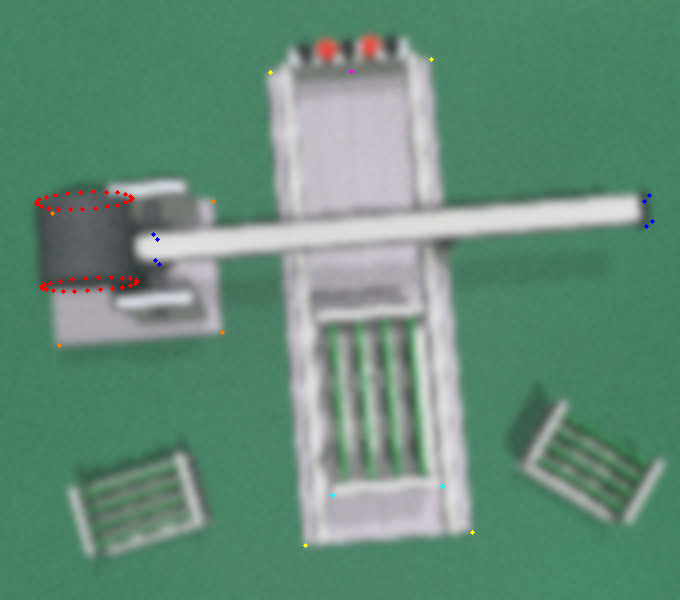

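View pics/fb.png

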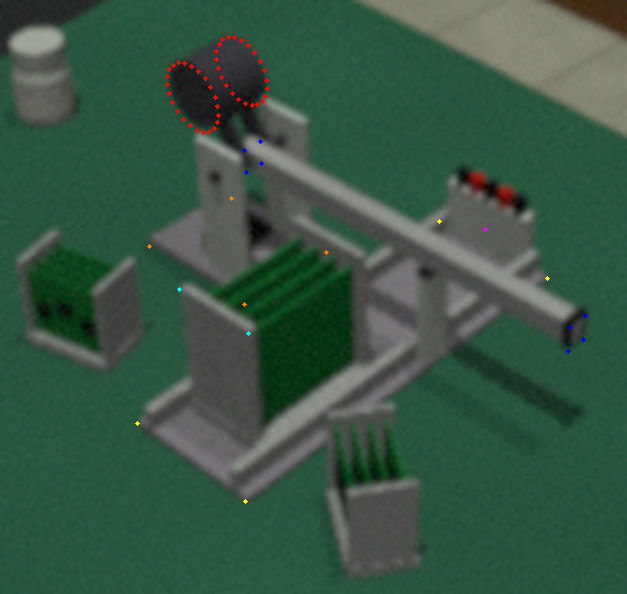

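The model overlay lands on the bar, the counterweight, the plate and the carrier. The carriers in view are the one in the lane at top (324,240) and the small ones at (265,265) and (378,256). The one in the lane fits the 110×66×112 mm carrier, and the other two are clearly smaller.

The tool can only point down, so I'll raise the bar by pushing the counterweight over and outwards from above, with the fingers shut.

Emit:
jog_arm([
  [0.035, 0.022, -0.005, -7, 1],
  [0.07, 0.044, -0.01, -14, 1],
  [0.105, 0.066, -0.01, -21, 1],
  [0.14, 0.088, -0.01, -28, 1],
  [0.175, 0.11, -0.01, -35, 1],
], newtons=20)

```text
t: 0.57
tool_pos: [0.2862, 0.4617, 0.3022]
eef_rot: [3.083, 0.603, -0.0]
ft_force: [1.6, -0.0, 0.0]
finger_gap: 0.0615
```

```bash
python3 -c "
from h import *
go((0,.15,.23),np.pi/2)"
```

```text
t 0.57 tcp [0.2862 0.4617 0.3022] F [ 1.6 -0.   0. ] tipst [-0.2931  0.4853  0.2322] head_st 18.4
tool shift [0.1721 0.4108 0.0022] yaw -71.6
```

Emit:
jog_arm([
  [0.016, 0.038, 0, -7, 1],
  [0.032, 0.076, 0, -14, 1],
  [0.048, 0.114, 0, -21, 1],
  [0.064, 0.152, 0, -28, 1],
  [0.08, 0.19, 0, -35, 1],
])

```text
t: 0.98
tool_pos: [0.4199, 0.3265, 0.3022]
eef_rot: [2.791, 1.443, -0.0]
ft_force: [1.0, 1.8, -0.2]
finger_gap: 0.0284
```

```bash
python3 -c "
from h import *
go((0,.15,.23),np.pi/2)"
```

```text
t 0.98 tcp [0.4199 0.3265 0.3022] F [ 1.   1.8 -0.2] tipst [-0.1685  0.3418  0.2322] head_st 51.0
tool shift [-0.0429  0.2517  0.0022] yaw -39.0
```

Emit:
jog_arm([
  [-0.007, 0.04, 0, -7, 1],
  [-0.014, 0.08, 0, -14, 1],
  [-0.021, 0.12, 0, -21, 1],
  [-0.028, 0.16, 0, -28, 1],
  [-0.035, 0.2, 0, -35, 1],
])

```text
t: 1.4
tool_pos: [0.5514, 0.1928, 0.3021]
eef_rot: [-2.279, -2.162, 0.001]
ft_force: [0.9, 1.0, -0.6]
finger_gap: 0.0013
```

```bash
python3 -c "
from h import *
go((0,.15,.21),np.pi/2)"
```

```text
t 1.4 tcp [0.5514 0.1928 0.3021] F [ 0.9  1.  -0.6] tipst [-0.046   0.1999  0.2321] head_st 83.3
tool shift [-0.0441  0.0515  0.0221] yaw -6.7
```

Emit:
jog_arm([
  [-0.01, 0.01, 0, -2, 1],
  [-0.025, 0.03, 0.005, -4, 1],
  [-0.038, 0.04, 0.01, -4, 1],
  [-0.038, 0.04, 0.01, -4, 1],
  [-0.038, 0.04, 0.01, -4, 1],
])

```text
t: 1.82
tool_pos: [0.5882, 0.1534, 0.2913]
eef_rot: [-2.21, -2.231, 0.003]
ft_force: [0.5, -0.4, 0.3]
finger_gap: 0.0002
```

```bash
python3 -c "
from h import *
go((0,.156,.185),np.pi/2)
for n in ('side','top'): cv2.imwrite(f'pics/{n}1.png',r.read_camera(n))
go((0,.156,.185),np.pi/2)
a=cv2.imread('pics/side1.png')[60:310,190:420];cv2.imwrite('pics/s1c.png',cv2.resize(a,None,fx=2.4,fy=2.4))"
```

```text
t 1.82 tcp [0.5882 0.1534 0.2913] F [ 0.5 -0.4  0.3] tipst [-0.0119  0.1581  0.2213] head_st 86.8
tool shift [-0.0014  0.0119  0.0363] yaw -3.2
t 1.92 tcp [0.5879 0.1546 0.2923] F [-0.4 -0.6  0.3] tipst [-0.012   0.1593  0.2223] head_st 87.0
tool shift [-0.0026  0.0122  0.0373] yaw -3.0
```

View pics/s1c.png

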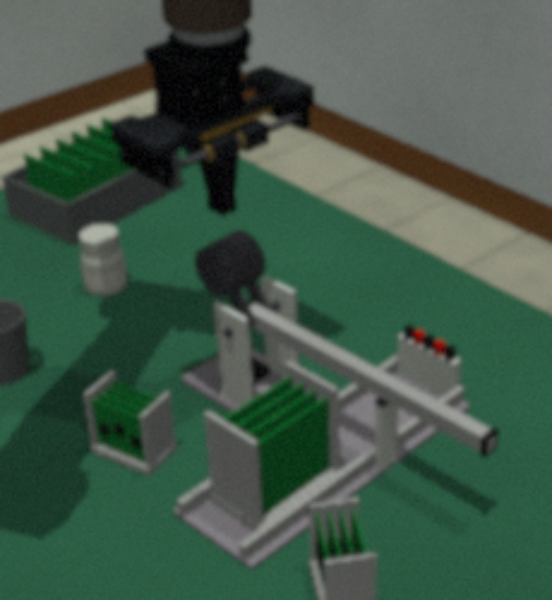

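View pics/top1.png

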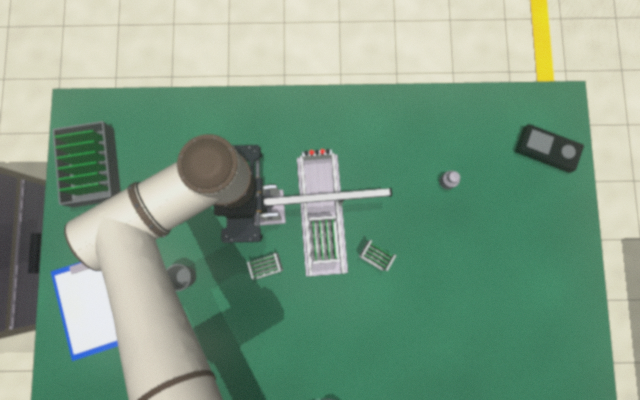

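The side crop shows the shut fingertips (222,210) straight above the counterweight (230,262), with the bar still closed. I'll lower to just above the counterweight.

Emit:
jog_arm([
  [-0.002, 0.006, 0.015, -1.5, 1],
  [-0.003, 0.012, 0.028, -3, 1],
  [-0.003, 0.012, 0.038, -3, 1],
  [-0.003, 0.012, 0.038, -3, 1],
  [-0.003, 0.012, 0.038, -3, 1],
])

```text
t: 2.33
tool_pos: [0.5997, 0.1518, 0.2541]
eef_rot: [-2.149, -2.292, 0.002]
ft_force: [-0.4, -0.3, 0.9]
finger_gap: 0.0009
```

```bash
python3 -c "
from h import *
go((0,.175,.1585),np.pi/2)"
```

```text
t 2.33 tcp [0.5997 0.1518 0.2541] F [-0.4 -0.3  0.9] tipst [-0.0005  0.1558  0.1841] head_st 90.0
tool shift [0.0192 0.0004 0.0256] yaw -0.0
```

Emit:
jog_arm([
  [0.005, 0, 0.009, 0, 1],
  [0.011, 0, 0.015, 0, 1],
  [0.017, 0, 0.023, 0, 1],
  [0.022, 0, 0.031, 0, 1],
  [0.025, 0, 0.04, 0, 1],
])

```text
t: 2.75
tool_pos: [0.6006, 0.1845, 0.2263]
eef_rot: [2.142, 2.294, 0.036]
ft_force: [-14.2, 21.0, 36.4]
finger_gap: 0.0001
```

```bash
python3 -c "
from h import *
go((0,.182,.113),np.pi/2)
cv2.imwrite('pics/s2.png',cv2.resize(r.read_camera('side')[40:300,170:420],None,fx=2.2,fy=2.2));go((0,.182,.113),np.pi/2)"
```

```text
t 2.75 tcp [0.6006 0.1845 0.2263] F [-14.2  21.   36.4] tipst [0.0039 0.1893 0.1563] head_st 90.2
tool shift [-0.0069 -0.0035  0.0431] yaw 0.2
t 2.8 tcp [0.6009 0.1839 0.2227] F [-0.5  3.8  4.6] tipst [0.0041 0.1885 0.1527] head_st 90.2
tool shift [-0.0061 -0.0036  0.0396] yaw 0.2
```

View pics/s2.png

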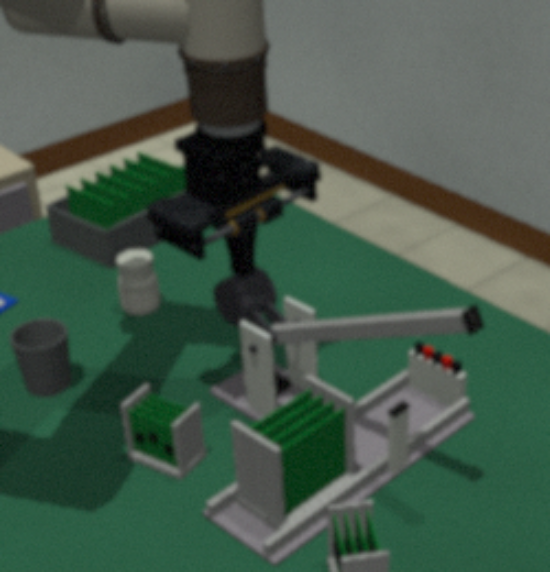

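The side view shows the bar rising, its free end at about (470,318), with the fingertips on the counterweight. I'll continue more gently.

Emit:
jog_arm([
  [0.001, 0, 0.005, 0, 1],
  [0.002, 0, 0.011, 0, 1],
  [0.003, 0, 0.017, 0, 1],
  [0.003, 0, 0.022, 0, 1],
  [0.003, 0, 0.027, 0, 1],
])

```text
t: 3.22
tool_pos: [0.6001, 0.1821, 0.1902]
eef_rot: [2.145, 2.291, 0.014]
ft_force: [1.0, 2.3, 4.0]
finger_gap: 0.0005
```

```bash
python3 -c "
from h import *
go((0,.182,.113),np.pi/2)
cv2.imwrite('pics/s3.png',cv2.resize(r.read_camera('side')[40:300,170:420],None,fx=2.2,fy=2.2));go((0,.182,.113),np.pi/2)"
```

```text
t 3.22 tcp [0.6001 0.1821 0.1902] F [1.  2.3 4. ] tipst [0.0026 0.1863 0.1202] head_st 90.1
tool shift [-0.004  -0.0021  0.0072] yaw 0.1
t 3.27 tcp [0.5988 0.1809 0.1879] F [-1.2 -0.5 -1.4] tipst [0.0008 0.185  0.1179] head_st 90.0
tool shift [-0.0028 -0.0006  0.0049] yaw 0.0
```

View pics/s3.png

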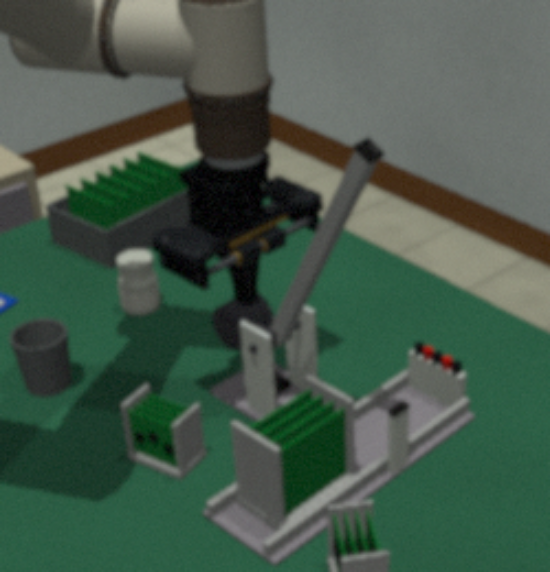

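The bar is at about 1.1 rad and the force has gone to zero, so it's moving on its own. I'll retreat up and towards -x quickly.

Emit:
jog_arm([
  [0.02, -0.01, -0.03, 0, 1],
  [0.03, -0.048, -0.035, 0, 1],
  [0.03, -0.089, -0.04, 0, 1],
  [0.03, -0.13, -0.045, 0, 1],
  [0.03, -0.171, -0.05, 0, 1],
])

```text
t: 3.68
tool_pos: [0.4237, 0.1975, 0.2366]
eef_rot: [-2.15, -2.29, 0.004]
ft_force: [-0.5, 0.9, 1.0]
finger_gap: 0.0007
```

Emit:
jog_arm([
  [0, -0.035, -0.01, 0, 1],
  [0, -0.05, -0.02, 0, 1],
  [0, -0.05, -0.03, 0, 1],
  [0, -0.05, -0.03, 0, 1],
  [0, -0.05, -0.03, 0, 1],
])

```text
t: 4.1
tool_pos: [0.3758, 0.1951, 0.2674]
eef_rot: [-2.149, -2.291, -0.001]
ft_force: [-0.5, -0.4, -0.5]
finger_gap: 0.0002
```

```bash
python3 -c "
from h import *
go((-.25,0,.2),np.pi/2)
cv2.imwrite('pics/s4.png',cv2.resize(r.read_camera('side')[20:310,120:420],None,fx=2,fy=2));go((-.25,0,.2),np.pi/2)"
```

```text
t 4.1 tcp [0.3758 0.1951 0.2674] F [-0.5 -0.4 -0.5] tipst [-0.221   0.2135  0.1974] head_st 89.9
tool shift [-0.2135 -0.0288 -0.0027] yaw -0.1
t 4.15 tcp [0.3759 0.1949 0.2668] F [ 0.3 -0.3 -0.3] tipst [-0.221   0.2132  0.1968] head_st 89.9
tool shift [-0.2133 -0.0287 -0.0031] yaw -0.1
```

View pics/s4.png

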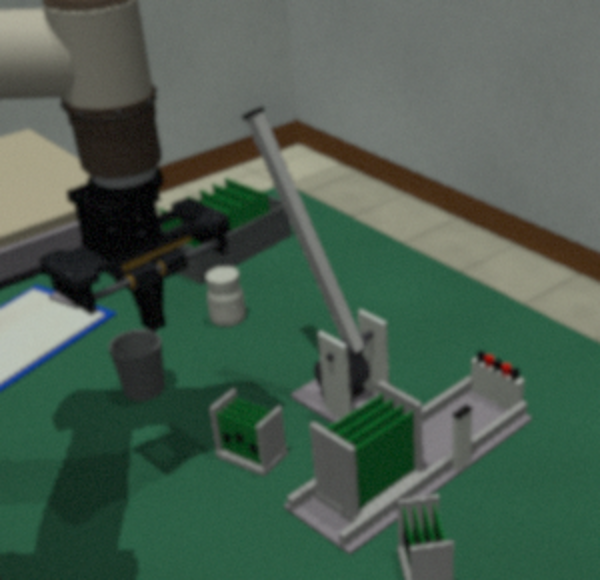

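The bar is past upright and leaning away from the lane. The arm is clear. I'll move behind the carrier now.

Emit:
jog_arm([
  [-0.04, 0, 0, 0, 1],
  [-0.08, 0, 0, 0, 1],
  [-0.12, 0, 0, 0, 1],
  [-0.16, 0, 0, 0, 1],
  [-0.2, 0, 0, 0, 1],
])

```text
t: 4.57
tool_pos: [0.3884, -0.0065, 0.2663]
eef_rot: [-2.149, -2.29, 0.003]
ft_force: [1.2, 0.6, -0.2]
finger_gap: 0.0004
```

Emit:
jog_arm([
  [-0.013, 0, 0.015, 0, 1],
  [-0.013, 0, 0.04, 0, 1],
  [-0.013, 0, 0.06, 0, 1],
  [-0.013, 0, 0.075, 0, 1],
  [-0.013, 0, 0.075, 0, 1],
])

```text
t: 4.98
tool_pos: [0.3875, -0.0188, 0.1886]
eef_rot: [-2.149, -2.285, 0.013]
ft_force: [0.6, -0.1, 0.2]
finger_gap: 0.0003
```

```bash
python3 -c "
from h import *
cv2.imwrite('pics/s5.png',cv2.resize(r.read_camera('side')[20:310,120:420],None,fx=2,fy=2))
cv2.imwrite('pics/t5.png',r.read_camera('top'));go((-.205,-.001,.062),np.pi/2)"
```

```text
t 5.08 tcp [ 0.3896 -0.0179  0.1915] F [0.6 0.  1.1] tipst [-0.2212 -0.      0.1215] head_st 89.9
tool shift [-0.001   0.0162  0.0595] yaw -0.1
```

View pics/s5.png

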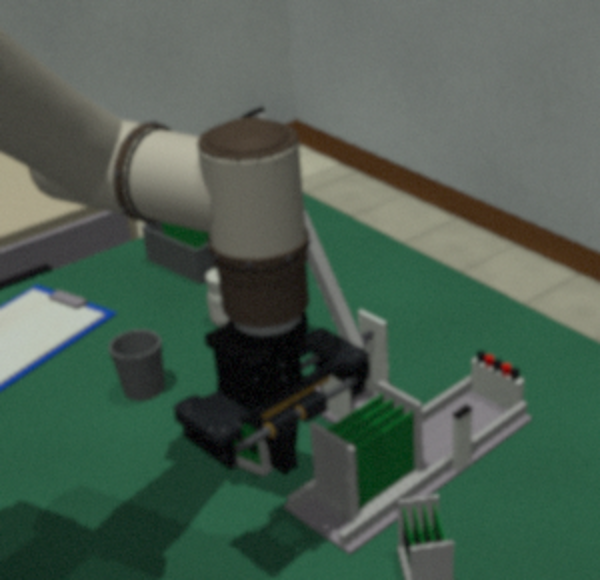

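View pics/t5.png

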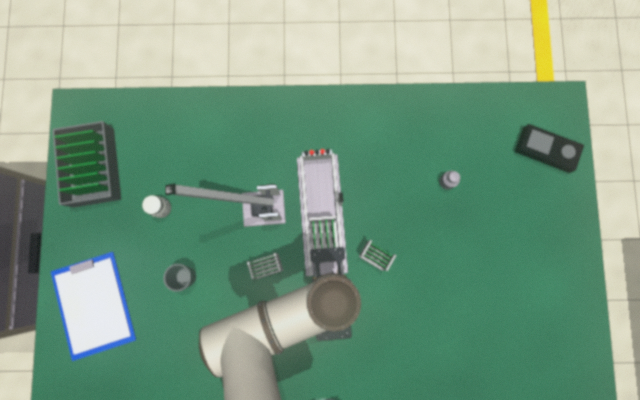

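```bash
python3 -c "
from h import *
o=r.get_obs();print(o['qpos'].round(3),o['tool_pos'])
x,y,_=o['tool_pos']
for n,uv in(('top',(333,303)),('side',(244,87))):
  for z in np.arange(.35,.7,.05): print(n,round(z,2),proj(n,(x,y,z)).round(),uv)
a=cv2.imread('pics/t5.png')
"
```

```text
[ 0.376  0.097 -0.676  0.    -0.801  2.828] [ 0.38960625 -0.01787955  0.19154876]
top 0.35 [331. 297.] (333, 303)
top 0.4 [332. 299.] (333, 303)
top 0.45 [333. 302.] (333, 303)
top 0.5 [334. 305.] (333, 303)
top 0.55 [335. 308.] (333, 303)
top 0.6 [336. 312.] (333, 303)
top 0.65 [338. 318.] (333, 303)
side 0.35 [251. 155.] (244, 87)
side 0.4 [248. 131.] (244, 87)
side 0.45 [245. 104.] (244, 87)
side 0.5 [241.  76.] (244, 87)
side 0.55 [238.  45.] (244, 87)
side 0.6 [234.  13.] (244, 87)
side 0.65 [230. -23.] (244, 87)
```

The lateral wrist link (about z 0.32–0.42 when pushing) would come close to the leaning bar at full travel. I'll push with the gripper open instead. The front finger's back is then about 58 mm ahead of the tool axis, so the arm stays about 43 mm further back.

Emit:
jog_arm([
  [0, -0.01, 0, 0, 1],
  [0, -0.018, 0, 0, 0.5],
  [0, -0.018, 0, 0, 0],
  [0, -0.018, 0, 0, 0],
  [0, -0.018, 0, 0, 0],
], newtons=60)

```text
t: 5.5
tool_pos: [0.3718, -0.0184, 0.193]
eef_rot: [2.148, 2.291, 0.003]
ft_force: [-0.4, 0.7, -0.5]
finger_gap: 0.0195
```

Emit:
jog_arm([
  [0, 0, 0, 0, 0],
  [0, 0, 0, 0, 0],
  [0, 0, 0, 0, 0],
  [0, 0, 0, 0, 0],
  [0, 0, 0, 0, 0],
])

```text
t: 5.92
tool_pos: [0.3717, -0.0186, 0.1922]
eef_rot: [-2.149, -2.291, 0.0]
ft_force: [-0.4, 0.3, 0.2]
finger_gap: 0.0522
```

```bash
python3 -c "
from h import *
go((-.24,-.001,.064),np.pi/2);print(r.get_obs()['finger_gap'])"
```

```text
t 5.92 tcp [ 0.3717 -0.0186  0.1922] F [-0.4  0.3  0.2] tipst [-0.239   0.0005  0.1222] head_st 89.9
tool shift [-0.0015 -0.001   0.0582] yaw -0.1
0.05223920359999402
```

Emit:
jog_arm([
  [-0.001, -0.001, 0.012, 0, 0],
  [-0.001, -0.001, 0.024, 0, 0],
  [-0.001, -0.001, 0.036, 0, 0],
  [-0.001, -0.001, 0.048, 0, 0],
  [-0.001, -0.001, 0.058, 0, 0],
])

```text
t: 6.33
tool_pos: [0.3706, -0.0198, 0.1336]
eef_rot: [-2.149, -2.291, 0.001]
ft_force: [0.1, -0.6, 0.0]
finger_gap: 0.0832
```

Emit:
jog_arm([
  [0, 0, 0, 0, 0],
  [0, 0, 0, 0, 0],
  [0, 0, 0, 0, 0],
  [0, 0, 0, 0, 0],
  [0, 0, 0, 0, 0],
])

```text
t: 6.75
tool_pos: [0.3711, -0.0196, 0.1349]
eef_rot: [2.149, 2.291, 0.002]
ft_force: [-0.4, 0.1, -0.4]
finger_gap: 0.087
```

```bash
python3 -c "
from h import *
cv2.imwrite('pics/s6.png',cv2.resize(r.read_camera('side')[60:310,160:420],None,fx=2.3,fy=2.3))
go((-.0485,-.001,.064),np.pi/2);print(r.get_obs()['finger_gap'])"
```

```text
t 6.8 tcp [ 0.371  -0.0196  0.1348] F [-0.3 -0.2  0.3] tipst [-0.2396 -0.0004  0.0648] head_st 89.9
tool shift [-0.0004  0.1912  0.001 ] yaw -0.1
0.08690657012122299
```

View pics/s6.png

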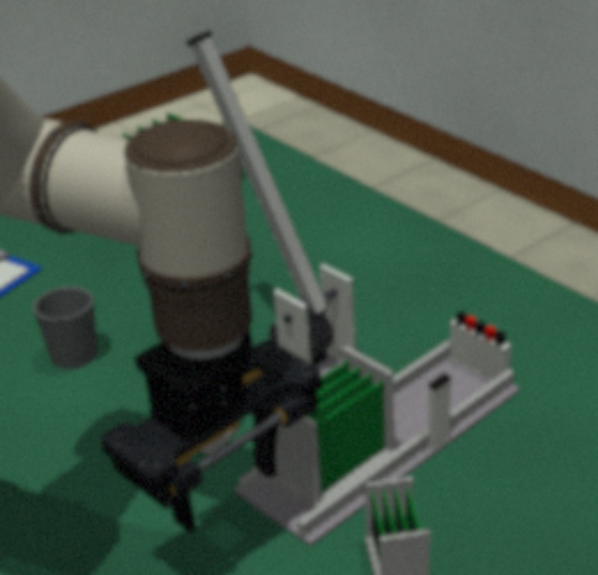

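The side view shows the open front finger (265,470) just behind the carrier's rear plate, with the bar raised. I'll push along station +x.

Emit:
jog_arm([
  [0, 0.006, 0, 0, 0],
  [0, 0.014, 0, 0, 0],
  [0, 0.022, 0, 0, 0],
  [0, 0.03, 0, 0, 0],
  [0, 0.038, 0, 0, 0],
])

```text
t: 7.22
tool_pos: [0.4066, -0.0182, 0.1342]
eef_rot: [-2.148, -2.287, 0.01]
ft_force: [-11.9, -0.3, 15.1]
finger_gap: 0.0869
```

```bash
python3 -c "
from h import *
go((-.0485,-.001,.064),np.pi/2);print(r.get_obs()['finger_gap'])
cv2.imwrite('pics/s7.png',cv2.resize(r.read_camera('side')[60:310,160:420],None,fx=2.3,fy=2.3))"
```

```text
t 7.22 tcp [ 0.4066 -0.0182  0.1342] F [-11.9  -0.3  15.1] tipst [-0.2046 -0.0015  0.0642] head_st 89.9
tool shift [ 0.0007  0.1556 -0.0009] yaw -0.1
0.08693658022075304
```

View pics/s7.png

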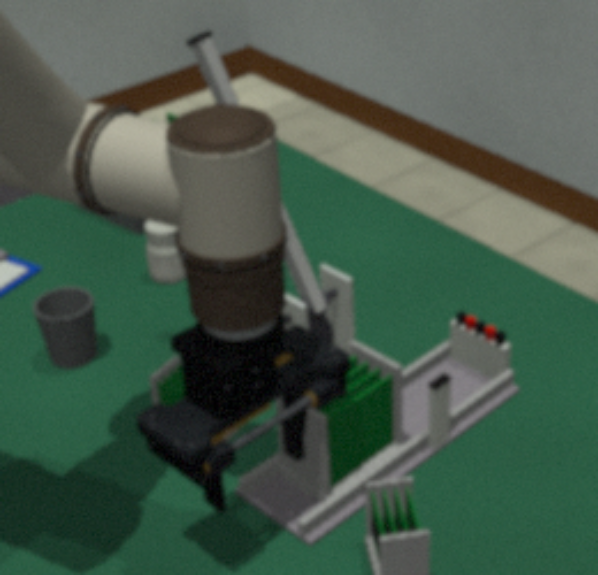

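The wrist reads +15 N upwards, so part of the gripper is probably bearing on the plate top. I'll back off, raise it and look.

Emit:
jog_arm([
  [0, -0.004, 0, 0, 0],
  [0, -0.01, 0, 0, 0],
  [0, -0.01, -0.007, 0, 0],
  [0, -0.01, -0.014, 0, 0],
  [0, -0.01, -0.014, 0, 0],
])

```text
t: 7.68
tool_pos: [0.3998, -0.0175, 0.1499]
eef_rot: [2.147, 2.29, 0.005]
ft_force: [0.5, -0.2, 0.0]
finger_gap: 0.0872
```

```bash
python3 -c "
from h import *
go((-.0485,-.001,.064),np.pi/2);print(r.get_obs()['finger_gap'])
cv2.imwrite('pics/s8.png',cv2.resize(r.read_camera('side')[170:310,220:400],None,fx=4,fy=4,interpolation=2))
o=r.get_obs();cv2.imwrite('pics/w8.png',r.read_camera('wrist'));print(o['ft_force'])"
```

```text
t 7.68 tcp [ 0.3998 -0.0175  0.1499] F [ 0.5 -0.2  0. ] tipst [-2.106e-01 -2.000e-04  7.990e-02] head_st 90.0
tool shift [-0.0008  0.1623  0.0166] yaw -0.0
0.08716654858670464
[ 0.08231649 -0.21499093  0.08733987]
```

View pics/s8.png

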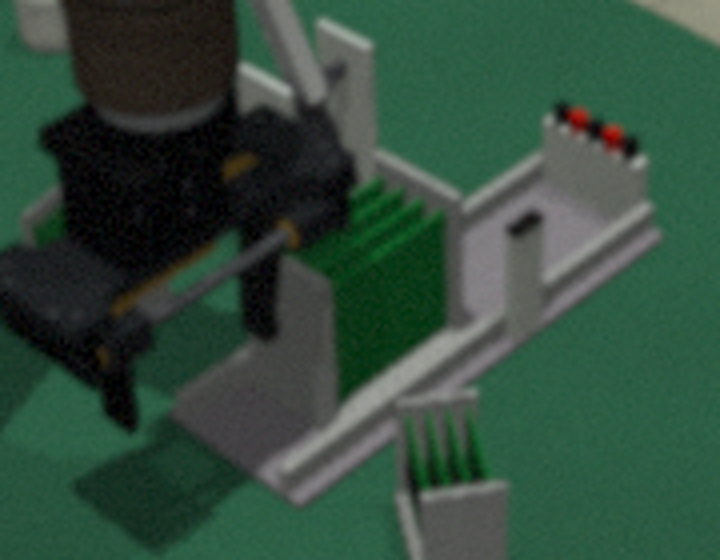

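View pics/w8.png

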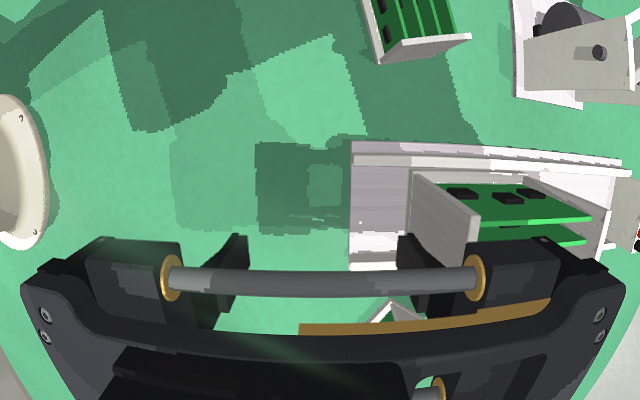

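```bash
python3 - <<'E'
from h import *
a=cv2.imread('pics/s6.png')[320:560,200:440];b=cv2.imread('pics/s7.png')[320:560,200:440]
cv2.imwrite('pics/c67.png',cv2.resize(np.hstack([a,b]),None,fx=1.66,fy=1.66,interpolation=2))
for d in(0,.005,.01,.015,.02):
  print(d,proj("side",st(p,(-.1586+d,-.0343,.118))).round(1),proj("side",st(p,(-.1586+d+.11,-.0343,.118))).round(1))
E
```

```text
0 [295.3 245.7] [331.  222.2]
0.005 [297.  244.6] [332.5 221.2]
0.01 [298.7 243.5] [334.  220.2]
0.015 [300.4 242.4] [335.5 219.2]
0.02 [302.1 241.3] [337.  218.2]
```

View pics/c67.png

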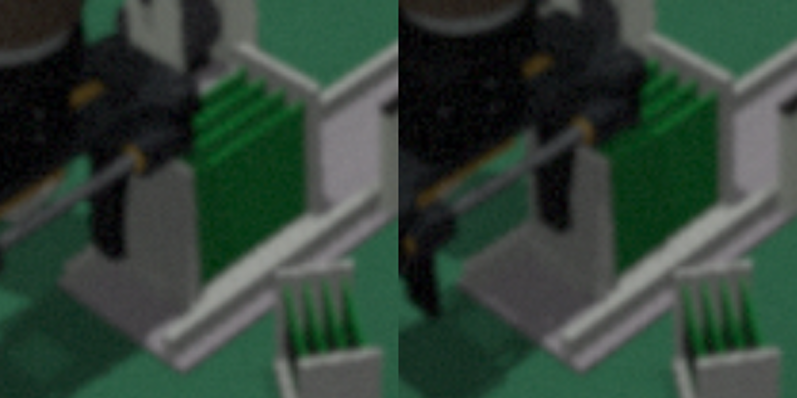

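Emit:
jog_arm([
  [0, 0.004, 0, 0, 0],
  [0, 0.008, 0, 0, 0],
  [0, 0.012, 0, 0, 0],
  [0, 0.016, 0, 0, 0],
  [0, 0.019, 0, 0, 0],
])

```text
t: 8.2
tool_pos: [0.4153, -0.0176, 0.148]
eef_rot: [-2.147, -2.288, 0.011]
ft_force: [-12.3, -0.6, 14.1]
finger_gap: 0.0868
```

```bash
python3 -c "
from h import *
go((-.0485,-.001,.08),np.pi/2);print(r.get_obs()['finger_gap'])
cv2.imwrite('pics/s9.png',cv2.resize(r.read_camera('side')[170:310,220:400],None,fx=4,fy=4,interpolation=2));go((-.0485,-.001,.08),np.pi/2)"
```

```text
t 8.2 tcp [ 0.4153 -0.0176  0.148 ] F [-12.3  -0.6  14.1] tipst [-0.1959 -0.0014  0.078 ] head_st 89.9
tool shift [ 0.0005  0.1469 -0.0031] yaw -0.1
0.08682630746613242
t 8.25 tcp [ 0.4159 -0.0175  0.1481] F [-7.4  0.   6.9] tipst [-0.1952 -0.0013  0.0781] head_st 89.9
tool shift [ 0.0004  0.1462 -0.0028] yaw -0.1
```

View pics/s9.png

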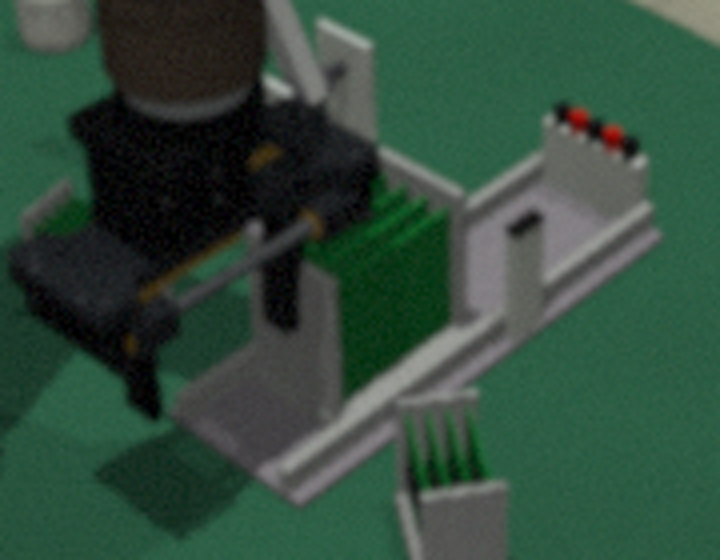

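The upward force persists at the higher tool height, with the same ratio to the push force. So the finger backs are slanted and wedge down on the plate's top edge. I'll back off, shut the fingers, turn back 90° and push with the fingers' flat side faces. A recheck of the lateral link (offset 0.16 m, outer end y≈0.216) leaves about 30 mm to the bar.

Emit:
jog_arm([
  [0, -0.006, 0, 0, 0],
  [0, -0.015, 0, 0, 0],
  [0, -0.03, -0.015, 0, 1],
  [0, -0.045, -0.03, 0, 1],
  [0, -0.045, -0.05, 0, 1],
])

```text
t: 8.67
tool_pos: [0.3687, -0.0205, 0.1972]
eef_rot: [-2.148, -2.288, 0.008]
ft_force: [-0.1, 0.0, -0.2]
finger_gap: 0.0741
```

Emit:
jog_arm([
  [0, 0, 0, 7, 1],
  [0, 0, 0, 14, 1],
  [0, 0, 0, 21, 1],
  [0, 0, 0, 28, 1],
  [0, 0, 0, 35, 1],
])

```text
t: 9.08
tool_pos: [0.3723, -0.0196, 0.1982]
eef_rot: [-2.743, -1.531, -0.001]
ft_force: [0.3, -0.7, 0.2]
finger_gap: 0.0418
```

Emit:
jog_arm([
  [0, 0, 0, 7, 1],
  [0, 0, 0, 14, 1],
  [0, 0, 0, 21, 1],
  [0, 0, 0, 28, 1],
  [0, 0, 0, 35, 1],
])

```text
t: 9.5
tool_pos: [0.3723, -0.0196, 0.1981]
eef_rot: [-3.077, -0.635, -0.0]
ft_force: [-0.3, -0.0, -0.1]
finger_gap: 0.0084
```

Emit:
jog_arm([
  [0, 0, 0, 7, 1],
  [0, 0, 0, 14, 1],
  [0, 0, 0, 20, 1],
  [0, 0, 0, 20, 1],
  [0, 0, 0, 20, 1],
])

```text
t: 9.92
tool_pos: [0.3724, -0.0196, 0.1981]
eef_rot: [-3.14, -0.105, 0.0]
ft_force: [-0.3, 0.1, 1.3]
finger_gap: 0.0004
```

```bash
python3 -c "
from h import *
go((-.2,-.002,.064),0);print(r.get_obs()['finger_gap'])
a=r.read_camera('side');cv2.imwrite('pics/s10.png',a);cv2.imwrite('pics/s10c.png',cv2.resize(a[170:310,220:400],None,fx=4,fy=4,interpolation=2));go((-.2,-.002,.064),0)"
```

```text
t 9.92 tcp [ 0.3724 -0.0196  0.1981] F [-0.3  0.1  1.3] tipst [-0.2383 -0.0005  0.1281] head_st 0.1
tool shift [0.0383 0.0016 0.0641] yaw 0.1
0.0003672001543536423
t 9.97 tcp [ 0.3725 -0.0196  0.1982] F [-0.1 -0.4  0.1] tipst [-0.2383 -0.0005  0.1282] head_st 0.1
tool shift [0.0383 0.0016 0.0642] yaw 0.1
```

View pics/s10c.png

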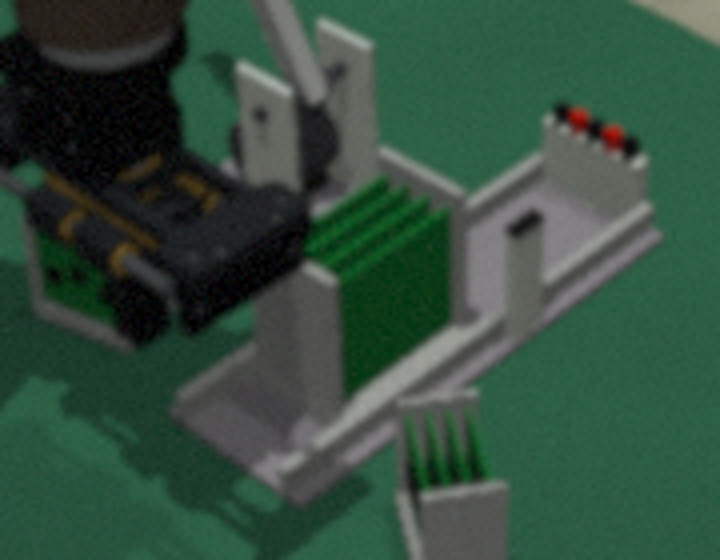

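Emit:
jog_arm([
  [0.01, 0, 0.015, 0, 1],
  [0.02, 0, 0.032, 0, 1],
  [0.03, 0, 0.05, 0, 1],
  [0.038, 0, 0.064, 0, 1],
  [0.038, 0, 0.064, 0, 1],
])

```text
t: 10.38
tool_pos: [0.4106, -0.0173, 0.1321]
eef_rot: [3.139, 0.102, -0.007]
ft_force: [-0.5, 0.4, 0.3]
finger_gap: 0.0004
```

Emit:
jog_arm([
  [0.012, 0, 0, 0, 1],
  [0.024, 0, 0, 0, 1],
  [0.036, 0, 0, 0, 1],
  [0.046, 0, 0, 0, 1],
  [0.055, 0, 0, 0, 1],
])

```text
t: 10.8
tool_pos: [0.4645, -0.0139, 0.1346]
eef_rot: [3.139, 0.101, -0.006]
ft_force: [-8.7, 1.0, 6.5]
finger_gap: 0.0004
```

Emit:
jog_arm([
  [0.005, 0, 0, 0, 1],
  [0.01, 0, 0, 0, 1],
  [0.015, 0, 0, 0, 1],
  [0.02, 0, 0, 0, 1],
  [0.025, 0, 0, 0, 1],
])

```text
t: 11.22
tool_pos: [0.488, -0.0127, 0.1341]
eef_rot: [3.139, 0.1, -0.009]
ft_force: [-6.0, -0.8, 3.8]
finger_gap: 0.0002
```

```bash
python3 -c "
from h import *
go((0,-.002,.064),0)
a=r.read_camera('side');cv2.imwrite('pics/s11.png',cv2.resize(a[60:310,160:420],None,fx=2.3,fy=2.3,interpolation=2));go((0,-.002,.064),0)"
```

```text
t 11.22 tcp [ 0.488  -0.0127  0.1341] F [-6.  -0.8  3.8] tipst [-0.1229 -0.0012  0.0641] head_st -0.1
tool shift [ 0.1225  0.0007 -0.0007] yaw -0.1
t 11.27 tcp [ 0.4895 -0.0125  0.1342] F [-2.   0.3 -0.5] tipst [-0.1212 -0.001   0.0642] head_st -0.1
tool shift [ 0.121   0.0009 -0.0002] yaw -0.1
```

View pics/s11.png

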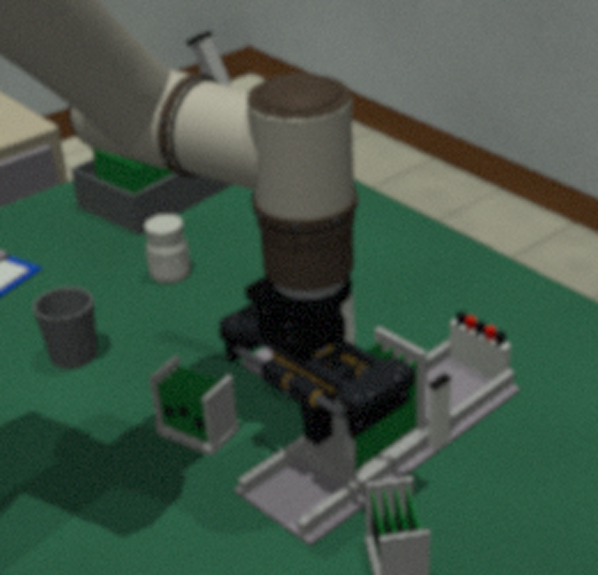

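The carrier (rear plate about (330,450)) is sliding flat at about 6 N. I'll continue.

Emit:
jog_arm([
  [0.007, 0, 0, 0, 1],
  [0.014, 0, 0, 0, 1],
  [0.021, 0, 0, 0, 1],
  [0.028, 0, 0, 0, 1],
  [0.035, 0, 0, 0, 1],
])

```text
t: 11.68
tool_pos: [0.5249, -0.01, 0.1341]
eef_rot: [3.14, 0.1, -0.003]
ft_force: [-4.9, -0.2, 0.0]
finger_gap: 0.0003
```

Emit:
jog_arm([
  [0.007, 0, 0, 0, 1],
  [0.014, 0, 0, 0, 1],
  [0.021, 0, 0, 0, 1],
  [0.028, 0, 0, 0, 1],
  [0.035, 0, 0, 0, 1],
])

```text
t: 12.1
tool_pos: [0.561, -0.0075, 0.134]
eef_rot: [3.14, 0.1, -0.001]
ft_force: [-2.8, 0.5, -0.4]
finger_gap: 0.0002
```

```bash
python3 -c "
from h import *
go((0,-.002,.064),0)
a=r.read_camera('side');cv2.imwrite('pics/s12.png',cv2.resize(a[20:310,130:420],None,fx=2,fy=2,interpolation=2));cv2.imwrite('pics/t12.png',cv2.resize(r.read_camera('top')[80:330,130:450],None,fx=2.4,fy=2.4,interpolation=2));go((0,-.002,.064),0);print(r.get_obs()['qpos'].round(3))"
```

```text
t 12.1 tcp [ 0.561  -0.0075  0.134 ] F [-2.8  0.5 -0.4] tipst [-0.0494 -0.0007  0.064 ] head_st -0.1
tool shift [ 0.0494  0.0013 -0.    ] yaw -0.1
t 12.2 tcp [ 0.5626 -0.0072  0.1345] F [ 0.3 -0.1 -0.5] tipst [-0.0475 -0.0005  0.0645] head_st -0.0
tool shift [0.0477 0.0015 0.0006] yaw -0.0
[ 2.750e-01  4.430e-01 -3.490e-01  1.000e-03 -7.760e-01  1.359e+00]
```

View pics/s12.png

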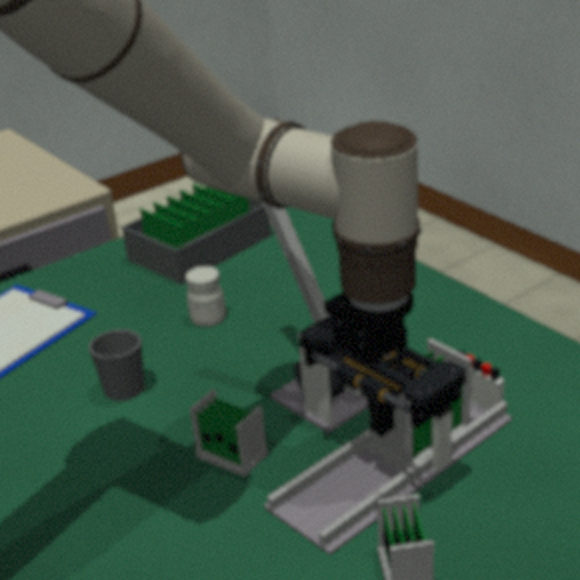

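View pics/t12.png

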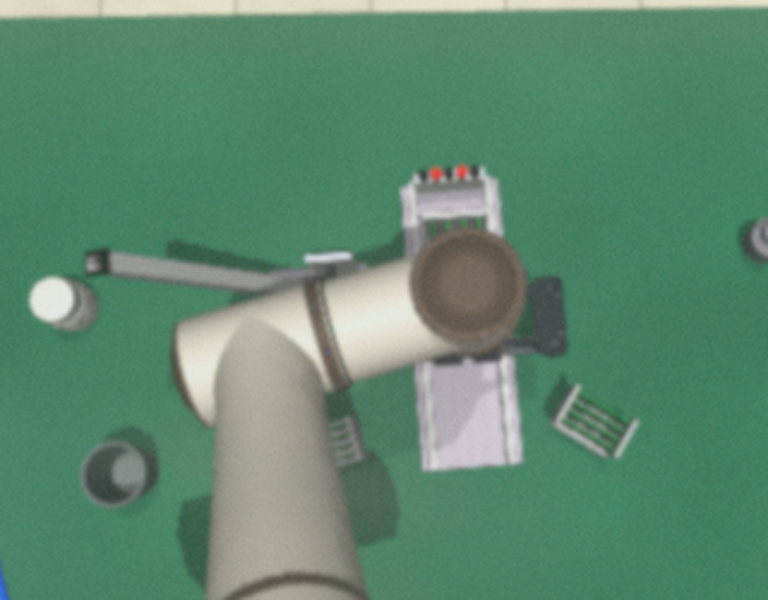

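```bash
python3 -c "
from h import *
o=r.get_obs();q1=o['qpos'][0];lat=np.array([-np.sin(q1),np.cos(q1)]);w=o['tool_pos'][:2]
for z in np.arange(.32,.45,.02):
  P=[*(w+.104*lat),z];E=[*(w+.22*lat),z]
  print(round(z,2),proj('side',P).round(1),(271,101.5),proj('top',P).round(1),(267.5,219.6),'end',proj('top',E).round(1),(210,240))
"
```

```text
0.32 [276.8 125.2] (271, 101.5) [272.3 220.3] (267.5, 219.6) end [214.6 237.4] (210, 240)
0.34 [276.1 116.7] (271, 101.5) [271.1 219.3] (267.5, 219.6) end [212.1 236.8] (210, 240)
0.36 [275.4 107.9] (271, 101.5) [269.9 218.3] (267.5, 219.6) end [209.4 236.2] (210, 240)
0.38 [274.7  98.9] (271, 101.5) [268.7 217.1] (267.5, 219.6) end [206.5 235.5] (210, 240)
0.4 [273.9  89.7] (271, 101.5) [267.3 216. ] (267.5, 219.6) end [203.5 234.8] (210, 240)
0.42 [273.2  80.4] (271, 101.5) [265.9 214.7] (267.5, 219.6) end [200.4 234.1] (210, 240)
0.44 [272.4  70.8] (271, 101.5) [264.4 213.4] (267.5, 219.6) end [197.  233.3] (210, 240)
```

Lateral link: axis z≈0.37, radius ≈47 mm, outer end at y≈0.22 m. The bar at that height is at y≥0.25, so there's about 29 mm of clearance. I'll continue.

Emit:
jog_arm([
  [0.006, 0, 0, 0, 1],
  [0.013, 0, 0, 0, 1],
  [0.02, 0, 0, 0, 1],
  [0.026, 0, 0, 0, 1],
  [0.032, 0, 0, 0, 1],
])

```text
t: 12.62
tool_pos: [0.5922, -0.0056, 0.1345]
eef_rot: [3.14, 0.1, -0.002]
ft_force: [-5.3, -0.6, 2.4]
finger_gap: 0.0006
```

Emit:
jog_arm([
  [0.003, 0, 0, 0, 1],
  [0.006, 0, 0, 0, 1],
  [0.009, 0, 0, 0, 1],
  [0.012, 0, 0, 0, 1],
  [0.014, 0, 0, 0, 1],
])

```text
t: 13.03
tool_pos: [0.6062, -0.0047, 0.1345]
eef_rot: [3.14, 0.1, -0.001]
ft_force: [-5.4, -0.8, 4.2]
finger_gap: 0.0003
```

```bash
python3 -c "
from h import *
go((0,-.002,.064),0)
a=r.read_camera('side');cv2.imwrite('pics/s13.png',cv2.resize(a[20:310,130:420],None,fx=2,fy=2,interpolation=2));go((0,-.002,.064),0)"
```

```text
t 13.03 tcp [ 0.6062 -0.0047  0.1345] F [-5.4 -0.8  4.2] tipst [-0.0041 -0.0008  0.0645] head_st -0.1
tool shift [0.0041 0.0012 0.0005] yaw -0.1
t 13.08 tcp [ 0.6066 -0.0047  0.1345] F [-4.8 -1.2  1.8] tipst [-0.0037 -0.0008  0.0645] head_st -0.1
tool shift [0.0037 0.0012 0.0005] yaw -0.1
```

View pics/s13.png

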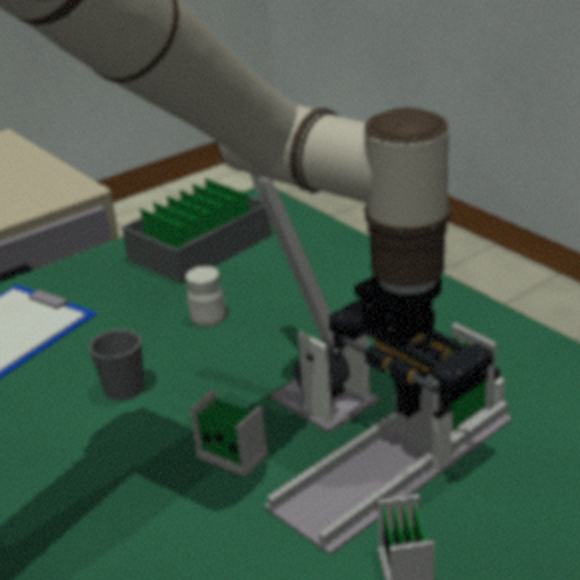

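Nearly home. I'll creep forward until the stop is felt.

Emit:
jog_arm([
  [0.0015, 0, 0, 0, 1],
  [0.003, 0, 0, 0, 1],
  [0.0045, 0, 0, 0, 1],
  [0.006, 0, 0, 0, 1],
  [0.007, 0, 0, 0, 1],
])

```text
t: 13.5
tool_pos: [0.6108, -0.0047, 0.1345]
eef_rot: [3.139, 0.1, -0.01]
ft_force: [-13.9, -1.4, 10.3]
finger_gap: 0.0006
```

Emit:
jog_arm([
  [0.001, 0, 0, 0, 1],
  [0.002, 0, 0, 0, 1],
  [0.003, 0, 0, 0, 1],
  [0.003, 0, 0, 0, 1],
  [0.003, 0, 0, 0, 1],
])

```text
t: 13.92
tool_pos: [0.6109, -0.0048, 0.1346]
eef_rot: [3.139, 0.099, -0.02]
ft_force: [-19.1, 0.6, 13.1]
finger_gap: 0.0002
```

```bash
python3 -c "
from h import *
go((0,-.002,.064),0)
a=r.read_camera('side');cv2.imwrite('pics/s14.png',cv2.resize(a[150:300,240:420],None,fx=4,fy=4,interpolation=2))"
```

```text
t 13.92 tcp [ 0.6109 -0.0048  0.1346] F [-19.1   0.6  13.1] tipst [-0.0002 -0.0013  0.0646] head_st -0.1
tool shift [-0.0007  0.0007  0.0006] yaw -0.1
```

View pics/s14.png

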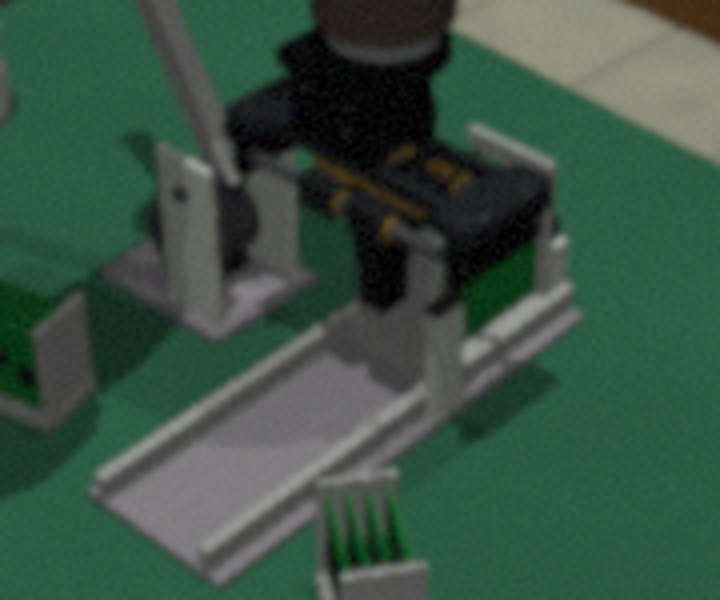

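The tool stalled at station x≈0 with 19 N, which matches the home position, and the front plate is against the stop. I'll back off along -x, then up.

Emit:
jog_arm([
  [-0.006, 0, 0, 0, 1],
  [-0.02, 0, 0, 0, 1],
  [-0.05, 0, 0, 0, 1],
  [-0.085, 0, 0, 0, 1],
  [-0.12, 0, 0, 0, 1],
])

```text
t: 14.38
tool_pos: [0.4974, -0.0112, 0.1346]
eef_rot: [-3.139, -0.101, -0.009]
ft_force: [0.2, 0.4, -0.6]
finger_gap: 0.0004
```

Emit:
jog_arm([
  [-0.03, 0, -0.01, 0, 1],
  [-0.06, 0, -0.03, 0, 1],
  [-0.09, 0, -0.06, 0, 1],
  [-0.1, 0, -0.08, 0, 1],
  [-0.1, 0, -0.08, 0, 1],
])

```text
t: 14.8
tool_pos: [0.3981, -0.0174, 0.2189]
eef_rot: [-3.136, -0.103, -0.021]
ft_force: [1.3, -0.4, -0.1]
finger_gap: 0.0003
```

```bash
python3 -c "
from h import *
a=r.read_camera('side');b=r.read_camera('top');go((-.25,0,.15),0)
cv2.imwrite('pics/s15.png',cv2.resize(a[20:310,130:490],None,fx=2,fy=2,interpolation=2));cv2.imwrite('pics/t15.png',cv2.resize(b[120:300,130:490],None,fx=2.2,fy=2.2,interpolation=2))"
```

```text
t 14.9 tcp [ 0.3983 -0.0173  0.2159] F [-0.9 -0.1 -0.6] tipst [-2.118e-01  2.000e-04  1.459e-01] head_st -0.0
tool shift [-0.0377  0.     -0.0044] yaw -0.0
```

View pics/s15.png

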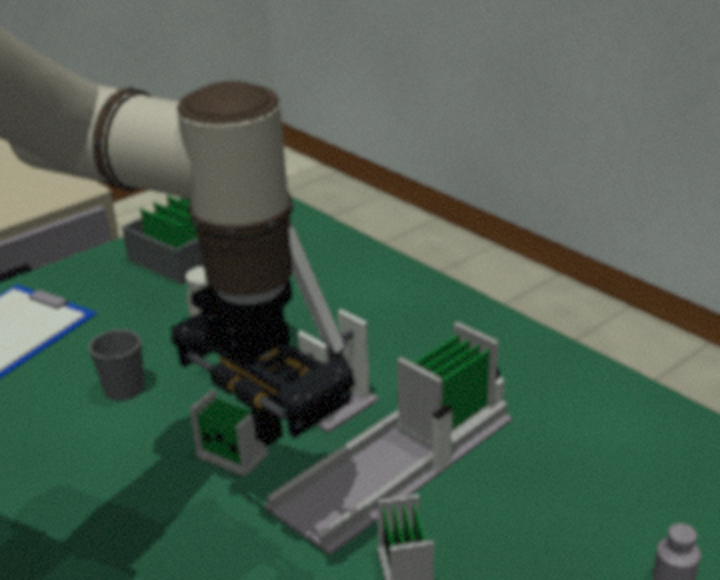

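View pics/t15.png

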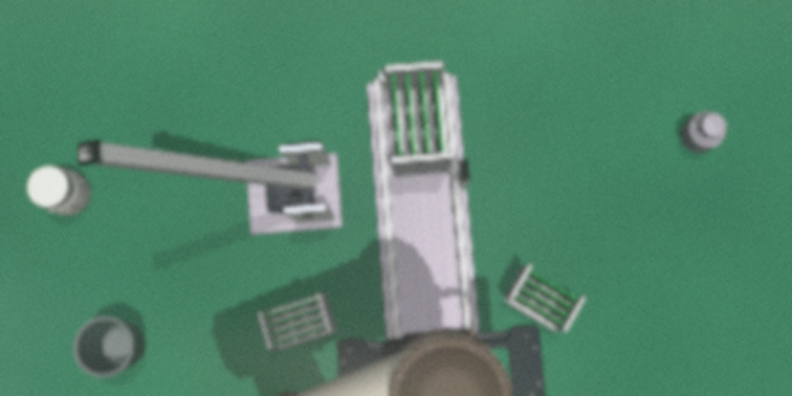

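```bash
python3 -c "
from h import *
for X in (.055,.065):
  for P in((-.055,.033),(-.055,-.033),(.055,.033),(.055,-.033)):
    print(X,P,((proj('top',st(p,(X+P[0],P[1],.118)))-[130,120])*2.2).round(),((proj('side',st(p,(X+P[0],P[1],.118)))-[130,20])*2).round())
print(proj('top',st(p,(0,.13+.305*np.cos(np.pi-2.1)*1,.1+.305*np.sin(2.1))))*2.2-[286,264])
th=1.9;print(proj('top',st(p,(0,.13-.305*np.cos(th),.1+.305*np.sin(th))))*2.2-[286,264])
"
```

```text
0.055 (-0.055, 0.033) [391. 171.] [388. 363.]
0.055 (-0.055, -0.033) [450. 166.] [430. 385.]
0.055 (0.055, 0.033) [383.  74.] [449. 325.]
0.055 (0.055, -0.033) [442.  70.] [491. 345.]
0.065 (-0.055, 0.033) [390. 162.] [394. 359.]
0.065 (-0.055, -0.033) [449. 158.] [436. 381.]
0.065 (0.055, 0.033) [383.  66.] [455. 322.]
0.065 (0.055, -0.033) [441.  61.] [496. 341.]
[ 86.66937309 151.35290647]
[143.41518624 140.85251861]
```

```bash
python3 -c "
from h import *
o=r.get_obs();print(o['ft_force'],abs(o['joint_velocities']).max());print(r.close_job())"
```

```text
[-0.86179989 -0.11248725 -0.55402021] 0.055233315897396176
the job is handed in; nothing more can be done
None
```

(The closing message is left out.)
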